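# Clamp the freshly glued organiser box

### The arm

A 7-joint arm with a two-finger parallel gripper is mounted at the origin on the work surface. World frame = base frame: x ahead of the robot, y to its left, z up, the work surface at z = 0. Lengths are in m, angles in rad, forces in N, time in s.
With the tool pointing down it reaches from about 0.4 to 0.875 m from the base axis. Payload 19.3 kg.
Tool frame: the origin (TCP) lies at the very end of the fingers, on their centre line; the grasp point (between the pads) lies 19 mm behind it; z points along the fingers, y is the line along which they close (so a half turn about z gives the same grasp; the last joint's range is limited). The gripper opens to 85 mm and grips with 20 to 120 N. Pads are 22 mm wide; open, the fingers measure 114 mm over their backs; the gripper's body (76 mm by 85 mm) begins 54 mm behind the grasp point. The pads swing forward as they close: fully open they stand 13 mm farther back than shut.
Start: joints at [-1.381, 0.521, -0.036, 1.599, 0.021, 1.021, -0.113], TCP at [0.161, 0.604, 0.201] pointing down, gripper open.
Joint ranges: [-2.91, 2.91], [-0.3, 2.13], [-1.5, 1.42], [0.17, 2.43], [-1.26, 4.41], [0.16, 1.93], [-2.52, 2.52]. Speed limits (rad/s): [1.89, 1.89, 2.39, 2.39, 3.01, 3.01, 3.01].

### API

Orientations are given as [roll, pitch, yaw] about the fixed x, y, z axes, in that order (R = Rz(yaw) Ry(pitch) Rx(roll)).
In Python, from workcell import bot gives the robot as it stands.
- The arm moves only by the tool jog_arm, never from a script. Its argument "motion" is a list of rows, each a list of 5 numbers: the shift along the tool's x, y, z scaled (see below), then the turn about the tool's z scaled (see below), then the opening, from 0 (shut) to 1 (fully open). A call has 1 to 12 rows; each row shifts and turns the commanded pose from where the row before left it, along the tool's axes as they then stand; what a row does not reach is not made up. The controller multiplies each number of a shift by 30 mm and each number of a turn by 0.08 rad. A row lasts 1/10 s, in which the tool goes at most 50 mm and 8.59 degrees, less where a joint would pass 70% of its speed; a pose out of reach is approached as far as the arm can. A call with a number of a shift or a turn outside -1 to 1 is refused whole. A call with a gripper value outside its range is refused whole. The fingers move at their own pace and stop on an object; "newtons" is the grip in N (left out, the last holds). Time passes only in rows, so rows that do not move let the fingers close. It gives the time, the measured TCP pose, the force, the opening and the grip force at its end, in the units of the state.
- bot.observe(): the state, without advancing time (a new reading comes with each control period).
- bot.grab_frame(name): name is "side" or "top"; returns a dict with "pixels" (420x560x3 uint8, red, green, blue), "fovy" (degrees; the focal length in pixels is half the picture's height over the tangent of half this angle, whatever the lens; pixels are square), "cx", "cy" (the principal point, pixels), "rvec" (rotation vector, rad) and "tvec" (3), from world to camera coordinates, as OpenCV has them. Camera axes: x right, y down, z forward; pixel columns grow to the right and rows downward; lengths in m; the calibration is good to about 2 mm. A picture is of the moment at which its call begins. There is no depth.
- bot.job_done(): hands the job in; it is judged then, once.
The state is a dict: "clock": time; "qpos": joint angles; "qd": joint speeds; "joint_efforts": joint torques, N m; "position": TCP position; "tool_rot": TCP orientation; "force": force on the tool from outside, world axes, zero at the start; "moment": the same for the moment, N m; "grip_width": finger opening in m; "finger_force": force on a finger pad.
Only numpy, scipy, OpenCV 4.12 (cv2) and the standard library are available. Lean on these libraries where they do the work, as an engineer would, in place of code of your own. Each camera call takes 0.05 s, during which the arm holds its last target. There are 200 camera calls.

### The job

Stand the little open white box, freshly glued, upright on the bed of the bar clamp, squarely between the two jaws with its long side along the bar, and let go of it. Then pump the clamp's trigger toward the handle, as often as it takes and never pushing the far jaw directly, until the far jaw's sprung pad presses the box against the fixed jaw, pushed in about 6 mm, never driven hard against its stop at 10 mm, which would crush the box. Finish while holding the trigger squeezed like that, touching neither the box nor the far jaw, and leave bottle, jar and tin alone.

Things in the scene. Friction and masses are not known exactly. Their poses are not given: they have to be found in the camera images.
- box_center (a point): Small open-topped white wooden box, outside 60 (its x) x 50 (its y) x 45 mm high, walls 6 mm, 0.1 to 0.2 kg, loose on the counter at the start. The point is the centre of the box, half-way up (22.5 mm above its underside); x along the 60 mm side, z up.
- box: The same white box; origin at the centre of its underside.
- clamp: One-hand bar clamp on a fixed plywood board 330 x 110 x 18 mm. Origin under the board; x runs along the bar from the handle (-x) to the jaws (+x), z up. Black head below handle and trigger reaches 64 mm up. Bed: two wooden rails, tops 50 mm above the counter, from x +25 to +210 and y -44 to +44 mm, with a 30 mm slot between them for bar and far jaw.
- handle (a point): Centre of the fixed black handle post (14 thick in x, 30 wide in y), at clamp x -90 mm, 120 mm above the counter, 25 mm below the post's top; same axes as the clamp.
- trigger (a joint): Trigger travel, m: 0 let out, 0.016 squeezed. Slides toward the handle (clamp -x) against 3 to 5.5 N of spring + 3 N friction + the pad's pressure. Its pawl pulls the bar along 1:1 after up to 9 mm idle travel (tooth pitch 9 mm): 9 mm per full pump, the first up to 16. Let out fully, the pawl clicks back; the bar stays, held by 3 N friction only, so more pressure than that needs the trigger held.
- seat (a point): The place for the centre of the box when it stands on the bed with its end against the fixed jaw: clamp x +60 mm, 72.5 mm above the counter; x along the clamp.
- bar (a joint): Travel of the sliding bar and far jaw, m (0.012 to 0.036 at the start); it grows as the far jaw comes toward the fixed jaw. The free pad face is at clamp x = 150 mm minus this travel; a box against the fixed jaw ends at +90 mm, so the pad touches at 0.060 and is then pushed in by travel - 0.060.
- pad_face (a point): Centre of the face of the rubber pad (44 wide, 36 high, 8 thick) on the far jaw, 72.5 mm above the counter. The pad is sprung, 1.8 N per mm, and can be pushed in 10 mm toward its post, to a hard stop. Distance along clamp x to far_jaw: 33 mm free, 27 mm when pushed in 6 mm. A full squeeze of the trigger can drive it to the stop and crush the box (over 25 N).
- pad: The rubber pad itself, origin at the centre of its face.
- detergent: Orange detergent bottle, 72 mm across, 170 mm tall, loose; leave alone. Origin at its underside.
- jar: Clear jar with black lid, 72 mm across, 100 mm tall, loose; leave alone. Origin at its underside.
- tin: Small aluminium tin, 60 mm across, 50 mm tall, loose; leave alone. Origin at its underside.
- trigger_grip (a point): Point on the centre of the trigger post, 120 mm above the counter; the steel post is 12 thick in x, 26 wide in y, top 145 mm above the counter. Let out, its centre stands 45 mm from the handle's centre toward the jaws, so handle and trigger measure 58 mm over their outsides, and 42 mm fully squeezed.
- far_jaw (a point): Centre of the top of the far jaw's dark steel post (16 thick in x, 26 wide in y), 107 mm above the counter, fixed to the bar; it is 33 mm behind the free pad face.
- fixed_jaw_face (a point): Centre of the clamping face (looking to clamp +x, at clamp x +30 mm) of the fixed jaw, an upright dark steel plate 60 mm wide, 14 mm thick, top 108 mm above the counter; this point is 72.5 mm above the counter.

How it is judged:
By the outcome, as a careful person would: the job done as asked, in the order asked, and still so for the second after the job is handed in, while the arm keeps its last pose, push and grip.
It also fails if it takes over 72 s, if anything falls off the work surface, if the arm or the gripper's body presses on something with over 40 N, if the wrist force passes 120 N, or if a joint passes its speed limit or range.

## Working session

There is one attempt and no reset: what is moved stays moved. The work goes in short steps, Python scripts to look and compute and a tool call to move; the robot and the scene stay as the last step left them, time stands still between calls to the robot, and variables do not carry over. Pictures are saved under pics/ and viewed, at most 10 in all, crops included, and the job is handed in when it is done.

Besides the shell and the picture viewer there is one more tool, called after "Request:" by a JSON object that holds its "fn" and its "kwargs", one argument or row to a line. jog_arm: Moves the arm, as the interface text tells. Shifts and turns lie within -1 to 1; 1 stands for 30 mm of shift or 0.08 rad of turn. Its arguments: {"type":"object","properties":{"motion":{"type":"array","items":{"type":"array","items":{"type":"number"}}},"newtons":{"type":"number"}},"required":["motion"]}

```bash
mkdir -p pics; cat > h.py <<'E'
import numpy as np, cv2, json
from workcell import bot
def grab(n,f):
    d=bot.grab_frame(n); cv2.imwrite('pics/'+f+'.png',d['pixels'][:,:,::-1])
    p=d.pop('pixels'); json.dump({k:np.array(v).tolist() for k,v in d.items()},open('pics/'+f+'.json','w')); return p
def cal(f):
    d=json.load(open('pics/'+f+'.json')); fl=210/np.tan(np.radians(d['fovy'])/2)
    K=np.array([[fl,0,d['cx']],[0,fl,d['cy']],[0,0,1]]); R=cv2.Rodrigues(np.array(d['rvec']))[0]; return K,R,np.array(d['tvec']).ravel()
def at(f,u,v,z):
    K,R,t=cal(f); r=R.T@np.linalg.inv(K)@[u,v,1]; c=-R.T@t; return c+r*(z-c[2])/r[2]
def proj(f,P):
    K,R,t=cal(f); p=(K@(R@np.atleast_2d(P).T+t[:,None])).T; return p[:,:2]/p[:,2:]
E
python3 - <<'E'
from h import *
for n in('top','side'):
    grab(n,n+'0'); K,R,t=cal(n+'0'); print(n,K[0,0],-R.T@t,R[2])
s=bot.observe(); print(s)
E
```

```text
top 422.9026095218776 [ 0.49573065 -0.01246272  1.27136423] [ 0.08653378 -0.00117888 -0.99624822]
side 396.6475337519925 [0.21491801 0.5364347  0.80258636] [ 0.38716845 -0.58086083 -0.71603162]
{'clock': 0.1, 'qpos': array([-1.38119997,  0.52193059, -0.03632158,  1.59992635,  0.02121835,
        1.02111742, -0.11279136]), 'qd': array([-0.00022376, -0.00258796,  0.00052497, -0.00087541, -0.00027086,
       -0.00188148, -0.00036365]), 'joint_efforts': array([ 3.23657150e-03, -9.28471899e+01,  1.98423743e+00, -3.70533729e+01,
        1.81976164e-02,  5.27855416e-03,  8.85252371e-05]), 'position': array([0.16051231, 0.60370205, 0.20050705]), 'tool_rot': array([-3.14060032e+00,  8.82507308e-05,  2.88179809e+00]), 'force': array([-0.89439751,  0.03504819, -0.96586079]), 'moment': array([ 0.01542058,  0.02039382, -0.04099991]), 'finger_force': 0.0, 'grip_width': 0.08544955969823213}
```

View pics/top0.png

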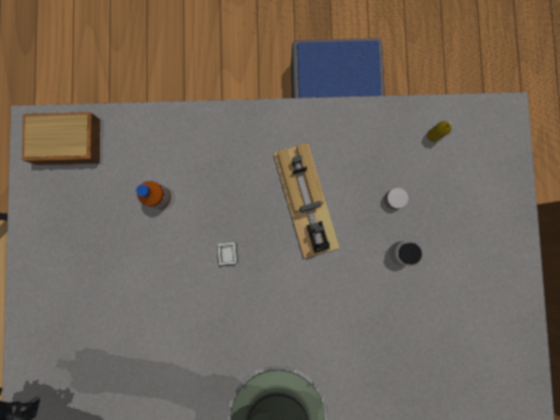

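View pics/side0.png

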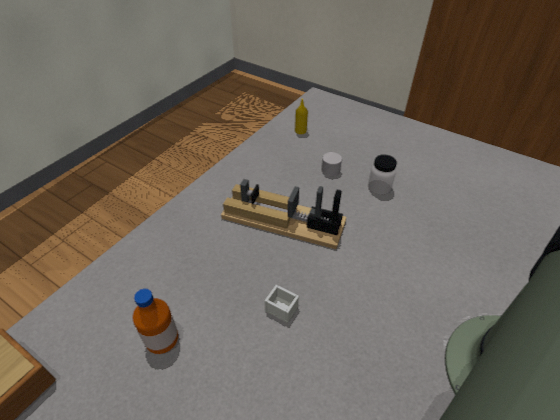

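Top: clamp board roughly from (292,150) to (320,252), with the head near the robot; box at (227,254), bottle (150,193), tin (397,199), jar (408,253). Next I'll enlarge crops.

```bash
python3 - <<'E'
from h import *
a=cv2.imread('pics/top0.png')
c=cv2.resize(a[135:265,205:350],None,fx=4.5,fy=4.5,interpolation=cv2.INTER_CUBIC); 
cv2.imwrite('pics/c1.png',c)
b=cv2.imread('pics/side0.png')
cv2.imwrite('pics/c2.png',cv2.resize(b[170:330,210:360],None,fx=3.7,fy=3.7,interpolation=cv2.INTER_CUBIC))
E
```

```text
(no output)
```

View pics/c1.png

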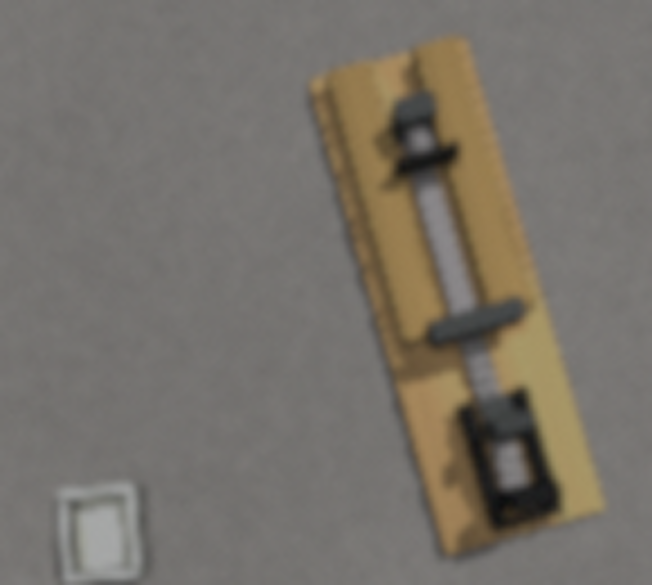

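View pics/c2.png

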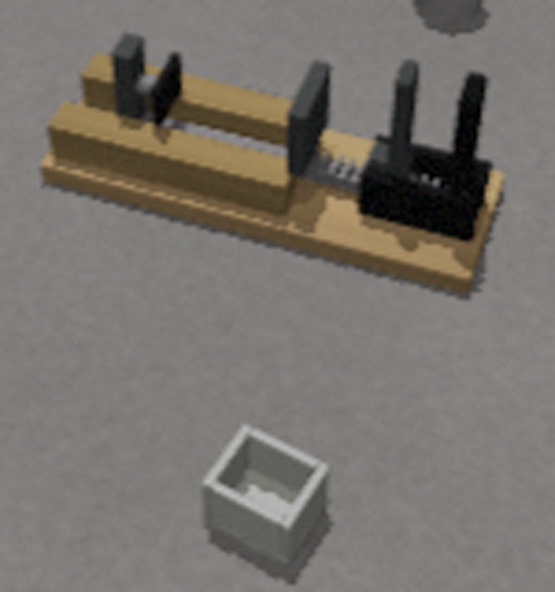

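c1: box rim corners (57,488),(135,482),(140,578),(65,583); jaw plate top (430,330)–(522,308); pad around (425,158). c2: plate top (289,106),(315,62),(330,67); trigger top ~(408,65); handle top ~(475,76); box rim (246,428),(328,465),(288,525),(205,482). Now fitting poses from both views.

```bash
cat > fit.py <<'E'
from h import *
from scipy.optimize import least_squares
T=lambda u,v:('top0',(u+.5)/4.5+204.5,(v+.5)/4.5+134.5)
S=lambda u,v:('side0',(u+.5)/3.7+209.5,(v+.5)/3.7+169.5)
b=.055
def pts(x0,d):
    x1=x0+.33; f=.150-d
    return [(T(310,78),(x1,b,.018)),(T(468,38),(x1,-b,.018)),(T(443,556),(x0,b,.012)),(T(606,510),(x0,-b,.012)),
    (T(405,343),(.025,.044,.05)),(T(476,318),(.023,0,.108)),(T(427,152),(f,0,.0905)),(T(414,100),(f+.033,0,.107)),
    (S(42,165),(x1,b,.018)),(S(470,278),(x0,b,.018)),(S(503,177),(x0,-b,.018)),
    (S(289,106),(.03,.03,.108)),(S(315,62),(.03,-.03,.108)),(S(330,67),(.016,-.03,.108)),
    (S(408,64),(-.045,0,.145)),(S(475,76),(-.09,0,.145)),(S(62,107),(.21,.044,.05)),(S(294,180),(.025,.044,.05)),
    (S(130,42),(f+.033,0,.107)),(S(178,57),(f,-.022,.0905)),(S(158,98),(f,.022,.0905))]
def xf(p,P):
    c,s=np.cos(p[2]),np.sin(p[2]); P=np.array(P); return np.c_[p[0]+c*P[:,0]-s*P[:,1],p[1]+s*P[:,0]+c*P[:,1],P[:,2]]
def res(p,L):
    W=xf(p,[l[1] for l in L]); return np.array([proj(l[0][0],w)[0]-l[0][1:] for l,w in zip(L,W)])
r=least_squares(lambda p:res(p,pts(p[3],p[4])).ravel(),[.7,0,.25,-.12,.02],loss='soft_l1')
print('clamp',r.x.round(4)); print(res(r.x,pts(r.x[3],r.x[4])).round(1).tolist())
B=[(T(57,488),(.03,.025,.045)),(T(135,482),(.03,-.025,.045)),(T(140,578),(-.03,-.025,.045)),(T(65,583),(-.03,.025,.045)),
 (S(246,428),(.03,-.025,.045)),(S(328,465),(-.03,-.025,.045)),(S(288,525),(-.03,.025,.045)),(S(205,482),(.03,.025,.045))]
q=least_squares(lambda p:res(p,B).ravel(),[.5,.2,0.],loss='soft_l1')
print('box',q.x.round(4)); print(res(q.x,B).round(1).tolist())
p=r.x
for n,P in dict(handle=(-.09,0,.12),trig=(-.045,0,.12),seat=(.06,0,.0725),padface=(.15-p[4],0,.0725)).items(): print(n,xf(p,[P])[0].round(4))
E
python3 fit.py
```

```text
clamp [ 0.5798 -0.114   0.2472 -0.1151  0.0191]
[[-0.2, -0.0], [-0.2, -0.9], [0.4, -0.1], [-0.1, 0.0], [-0.0, -0.2], [0.6, 0.0], [0.4, 0.9], [0.3, 0.1], [-0.4, -0.5], [0.5, 0.3], [1.3, -1.4], [-0.3, 1.8], [0.1, -1.2], [1.1, -1.3], [0.4, 1.6], [0.1, 2.5], [-3.6, 4.7], [-2.0, 1.8], [-1.3, 0.1], [0.6, -1.6], [-0.3, -2.3]]
box [0.4766 0.1345 0.0523]
[[-0.1, 0.1], [-0.2, 0.1], [0.2, -0.4], [-0.5, -0.1], [-0.0, -1.8], [0.9, -0.1], [0.4, 0.8], [-0.7, -0.0]]
handle [ 0.4925 -0.136   0.12  ]
trig [ 0.5362 -0.125   0.12  ]
seat [ 0.638  -0.0993  0.0725]
padface [ 0.7067 -0.082   0.0725]
```

Fits are consistent (top residuals <1 px): box at (0.477, 0.135) with yaw 0.05, clamp yaw 0.247, travel ≈19 mm. I'll turn first, then head for the box.

Request:
{"fn": "jog_arm", "kwargs": {
  "motion": [
    [0, 0, 0, -1, 1],
    [0, 0, 0, -1, 1],
    [0, 0, 0, -1, 1],
    [0, 0, 0, -0.9, 1],
    [-0.6, -1, 0, 0, 1],
    [-0.6, -1, 0, 0, 1],
    [-0.6, -1, 0, 0, 1],
    [-0.6, -1, 0, 0, 1],
    [-0.6, -1, 0, 0, 1],
    [-0.6, -1, 0, 0, 1],
    [-0.6, -1, 0, 0, 1],
    [-0.6, -1, 0, 0, 1]
  ],
  "newtons": 30
}}

```text
clock: 1.3
position: [0.3174, 0.3705, 0.2009]
tool_rot: [-3.141, -0.0, -3.089]
force: [0.6, 0.5, 0.5]
grip_width: 0.0851
finger_force: 0.0
```

```bash
cat > go.py <<'E'
import sys
from h import *
def go(x,y,z,yaw):
    s=bot.observe(); p=s['position']; c=s['tool_rot'][2]
    t=(c-yaw+np.pi/2)%np.pi-np.pi/2 if len(sys.argv)<6 else (c-yaw+np.pi)%(2*np.pi)-np.pi
    w=c-t; d=np.array([x,y,z])-p
    l=np.array([d[0]*np.cos(w)+d[1]*np.sin(w), d[0]*np.sin(w)-d[1]*np.cos(w), -d[2]])
    print('t',s['clock'],p.round(4),s['tool_rot'].round(4),'F',s['force'].round(1),'w',round(s['grip_width'],4),s['finger_force'].round(1) if hasattr(s['finger_force'],'round') else s['finger_force'])
    print('units shift (after turn)',(l/.03).round(3),'turn',round(t/.08,3),'q',s['qpos'].round(2))
go(*map(float,sys.argv[1:5]))
E
python3 go.py .4766 .1345 .12 3.194
```

```text
t 1.3 [0.3174 0.3705 0.2009] [-3.1414e+00 -2.0000e-04 -3.0895e+00] F [0.6 0.5 0.5] w 0.0851 0.0
units shift (after turn) [-4.886 -8.133  2.696] turn -0.003 q [-0.93  0.31 -0.06  1.95  0.02  0.89  0.61]
```

Request:
{"fn": "jog_arm", "kwargs": {
  "motion": [
    [-0.6, -1, 0, 0, 1],
    [-0.6, -1, 0, 0, 1],
    [-0.6, -1, 0, 0, 1],
    [-0.6, -1, 0, 0, 1],
    [-0.6, -1, 0, 0, 1],
    [-0.6, -1, 0, 0, 1],
    [-0.6, -1, 0.5, 0, 1],
    [-0.6, -1, 0.7, 0, 1],
    [0, 0, 1, 0, 1],
    [0, 0, 0.5, 0, 1],
    [0, 0, 0, 0, 1]
  ]
}}

```text
clock: 2.4
position: [0.4721, 0.139, 0.1182]
tool_rot: [-3.14, -0.003, -3.09]
force: [0.1, 0.1, 0.7]
grip_width: 0.0854
finger_force: 0.0
```

```bash
python3 - <<'E'
from h import *
grab('side','side1')
a=cv2.imread('pics/side1.png')
cv2.imwrite('pics/c3.png',cv2.resize(a[180:380,200:400],None,fx=2.8,fy=2.8,interpolation=cv2.INTER_CUBIC))
E
python3 go.py .4766 .1345 .01 3.194
```

```text
t 2.45 [0.4727 0.1394 0.1195] [-3.1409e+00 -1.8000e-03 -3.0895e+00] F [-0.8 -0.1  1.8] w 0.0855 0.0
units shift (after turn) [-0.121 -0.171  3.65 ] turn -0.004 q [-0.45  0.43  0.05  2.02 -0.03  0.69  1.25]
```

View pics/c3.png

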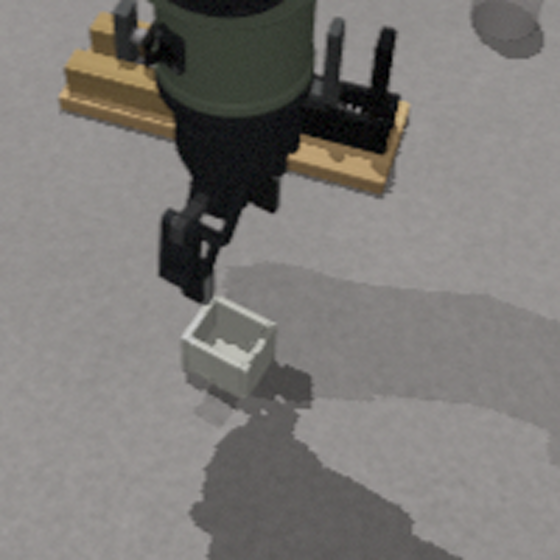

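The open gripper is aligned above the box (rim around (228,345) in the crop). Descend and grip.

Request:
{"fn": "jog_arm", "kwargs": {
  "motion": [
    [-0.12, -0.17, 0.8, 0, 1],
    [0, 0, 1, 0, 1],
    [0, 0, 1, 0, 1],
    [0, 0, 0.85, 0, 1],
    [0, 0, 0, 0, 1],
    [0, 0, 0, 0, 0.3],
    [0, 0, 0, 0, 0.3],
    [0, 0, 0, 0, 0.3],
    [0, 0, 0, 0, 0.3],
    [0, 0, 0, 0, 0.3],
    [0, 0, 0, 0, 0.3]
  ],
  "newtons": 30
}}

```text
clock: 3.55
position: [0.4799, 0.1368, 0.0138]
tool_rot: [3.138, 0.006, -3.089]
force: [-4.9, 3.6, 46.9]
grip_width: 0.0258
finger_force: 23.4
```

```bash
python3 go.py .638 -.0993 .2 3.389
```

```text
t 3.55 [0.4799 0.1368 0.0138] [ 3.1384  0.0065 -3.0889] F [-4.9  3.6 46.9] w 0.0258 23.441376965492964
units shift (after turn) [-3.183 -8.922 -6.207] turn -2.434 q [-0.42  0.62  0.03  2.07 -0.05  0.44  1.27]
```

```bash
python3 - <<'E'
from h import *
grab('side','side2');grab('top','top2')
a=cv2.imread('pics/side2.png')[220:360,200:360];b=cv2.imread('pics/top2.png')[190:310,170:310]
f=lambda i:cv2.resize(i,(400,400),interpolation=cv2.INTER_CUBIC)
cv2.imwrite('pics/c4.png',np.hstack([f(a),f(b)]))
E
```

```text
(no output)
```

View pics/c4.png

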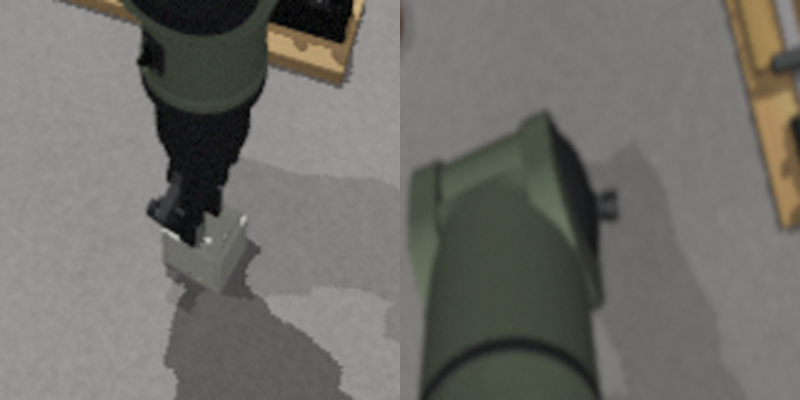

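```bash
python3 - <<'E'
from h import *
s=bot.observe();p=s['position'];print(s['clock'],p,s['force'],s['moment'],s['grip_width'])
u=lambda P:((proj('side2',P)-[200,220])*[2.5,400/140]).round(0).tolist()
for z in(.0138,.03,.045,.06,.1):print(z,u([[p[0],p[1]+d,z] for d in(-.04,-.028,0,.028,.04)]))
E
```

```text
3.65 [0.47988577 0.13678588 0.01380038] [-5.09564744  4.32365077 46.65982167] [1.79559318 1.08413878 0.09152874] 0.025698337207993003
0.0138 [[224.0, 207.0], [217.0, 218.0], [200.0, 243.0], [182.0, 269.0], [175.0, 281.0]]
0.03 [[224.0, 196.0], [217.0, 207.0], [200.0, 232.0], [182.0, 258.0], [174.0, 270.0]]
0.045 [[225.0, 186.0], [217.0, 196.0], [200.0, 222.0], [182.0, 248.0], [174.0, 260.0]]
0.06 [[225.0, 175.0], [218.0, 185.0], [200.0, 211.0], [182.0, 237.0], [174.0, 249.0]]
0.1 [[226.0, 144.0], [218.0, 155.0], [200.0, 181.0], [182.0, 208.0], [173.0, 220.0]]
```

```bash
python3 - <<'E'
from h import *
u=lambda P:((proj('side1',P)-[200,180])*2.8).round(0).tolist()
for z in(.12,.133,.15,.17):print(z,[u([[.4727+a,.1394+d,z] for a in(-.011,.011)]) for d in(-.057,-.0425,.0425,.057)])
print(u([[.4766+a,.1345+b,.045] for a in(-.03,.03) for b in (-.025,.025)]))
E
```

```text
0.12 [[[284.0, 236.0], [260.0, 223.0]], [[274.0, 249.0], [249.0, 236.0]], [[210.0, 329.0], [185.0, 314.0]], [[199.0, 344.0], [173.0, 329.0]]]
0.133 [[[285.0, 226.0], [260.0, 213.0]], [[274.0, 238.0], [250.0, 225.0]], [[210.0, 319.0], [185.0, 304.0]], [[199.0, 334.0], [173.0, 319.0]]]
0.15 [[[286.0, 211.0], [261.0, 199.0]], [[275.0, 224.0], [250.0, 211.0]], [[210.0, 306.0], [184.0, 291.0]], [[198.0, 320.0], [172.0, 305.0]]]
0.17 [[[287.0, 194.0], [261.0, 181.0]], [[276.0, 207.0], [251.0, 194.0]], [[210.0, 289.0], [184.0, 274.0]], [[198.0, 304.0], [171.0, 289.0]]]
[[278.0, 325.0], [244.0, 371.0], [216.0, 289.0], [180.0, 333.0]]
```

The fingertips actually sit about 28–30 mm above the reported TCP. Both views agree, and the fingers came to rest on the box rim at z=45 mm. The box itself hasn't moved. I'll lift, open and go lower.

Request:
{"fn": "jog_arm", "kwargs": {
  "motion": [
    [0, 0, -0.7, 0, 0.3],
    [0, 0, -0.8, 0, 0.3],
    [0, 0, 0, 0, 1],
    [0, 0, 0, 0, 1],
    [0, 0, 0, 0, 1],
    [0, 0, 0, 0, 1],
    [0, 0, 0, 0, 1],
    [0, 0, 0, 0, 1],
    [0, 0, 0, 0, 1]
  ]
}}

```text
clock: 4.55
position: [0.477, 0.1347, 0.0553]
tool_rot: [-3.141, -0.0, -3.089]
force: [0.0, -0.8, -0.2]
grip_width: 0.0855
finger_force: 0.0
```

```bash
python3 go.py .4766 .1345 -.022 3.194; python3 - <<'E'
from h import *
grab('side','side3')
a=cv2.imread('pics/side3.png')[220:360,200:360]
cv2.imwrite('pics/c5.png',cv2.resize(a,None,fx=4,fy=4,interpolation=cv2.INTER_CUBIC))
s=bot.observe();p=s['position']
u=lambda P:((proj('side3',P)-[200,220])*4).round(0).tolist()
for z in(.06,.07,.08,.09,.1):print(z,[u([[p[0]+a,p[1]+d,z] for a in(-.011,.011)]) for d in(-.0425,.0425,.057)])
print(u([[.4766+a,.1345+b,.045] for a in(-.03,.03) for b in (-.025,.025)]))
E
```

```text
t 4.55 [0.477  0.1347 0.0553] [-3.1414e+00 -4.0000e-04 -3.0894e+00] F [ 0.  -0.8 -0.2] w 0.0855 0.0
units shift (after turn) [ 0.012 -0.007  2.576] turn -0.002 q [-0.43  0.55  0.04  2.05 -0.04  0.54  1.27]
0.06 [[[385.0, 250.0], [352.0, 232.0]], [[299.0, 362.0], [265.0, 342.0]], [[284.0, 383.0], [250.0, 362.0]]]
0.07 [[[386.0, 240.0], [353.0, 222.0]], [[299.0, 352.0], [265.0, 332.0]], [[284.0, 373.0], [249.0, 352.0]]]
0.08 [[[387.0, 230.0], [353.0, 211.0]], [[299.0, 342.0], [265.0, 321.0]], [[283.0, 363.0], [248.0, 342.0]]]
0.09 [[[387.0, 219.0], [353.0, 201.0]], [[299.0, 332.0], [264.0, 311.0]], [[283.0, 352.0], [248.0, 331.0]]]
0.1 [[[388.0, 208.0], [354.0, 190.0]], [[299.0, 321.0], [264.0, 300.0]], [[283.0, 342.0], [247.0, 321.0]]]
[[397.0, 304.0], [348.0, 370.0], [308.0, 253.0], [257.0, 316.0]]
```

View pics/c5.png

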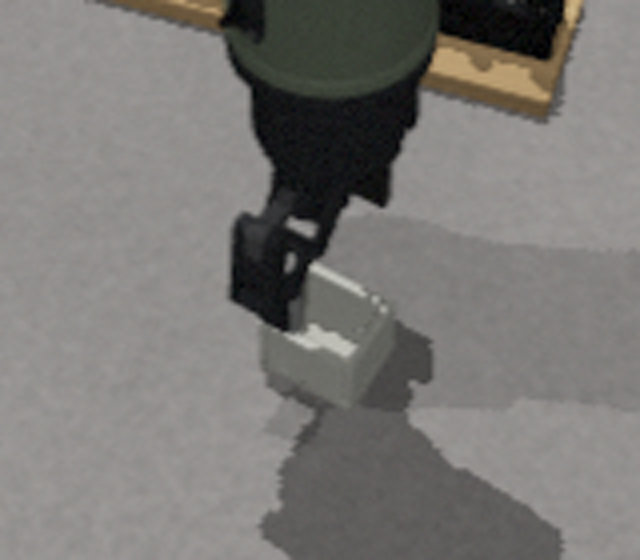

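The fingertip is at (292,328) in the crop, about z 0.095 with TCP 0.055, so the offset is confirmed. Box in place. Descend accordingly.

Request:
{"fn": "jog_arm", "kwargs": {
  "motion": [
    [0, 0, 0.9, 0, 1],
    [0, 0, 0.9, 0, 1],
    [0, 0, 0.7, 0, 1],
    [0, 0, 0, 0, 1],
    [0, 0, 0, 0, 0.4],
    [0, 0, 0, 0, 0.4],
    [0, 0, 0, 0, 0.4],
    [0, 0, 0, 0, 0.4],
    [0, 0, 0, 0, 0.4],
    [0, 0, 0, 0, 0.4]
  ],
  "newtons": 30
}}

```text
clock: 5.6
position: [0.4777, 0.135, -0.0183]
tool_rot: [3.141, 0.002, -3.089]
force: [-0.8, 0.2, 5.4]
grip_width: 0.0497
finger_force: 30.7
```

```bash
python3 go.py .638 -.0993 .2 3.389
```

```text
t 5.6 [ 0.4777  0.135  -0.0183] [ 3.1411e+00  1.6000e-03 -3.0895e+00] F [-0.8  0.2  5.4] w 0.0497 30.738510489463806
units shift (after turn) [-3.267 -8.88  -7.277] turn -2.441 q [-0.42  0.69  0.03  2.07 -0.05  0.38  1.27]
```

Gripped at 49.7 mm. Lift, turn, and carry to the bed.

Request:
{"fn": "jog_arm", "kwargs": {
  "motion": [
    [0, 0, -0.5, 0, 0.4],
    [0, 0, -1, 0, 0.4],
    [0, 0, -1, 0, 0.4],
    [0, 0, -1, 0, 0.4],
    [0, 0, -1, 0, 0.4],
    [0, 0, -1, 0, 0.4],
    [0, 0, -1, 0, 0.4],
    [0, 0, -0.8, -0.8, 0.4],
    [0, 0, 0, -0.8, 0.4],
    [0, 0, 0, -0.84, 0.4],
    [0, 0, 0, 0, 0.4]
  ]
}}

```text
clock: 6.7
position: [0.4771, 0.1347, 0.2004]
tool_rot: [3.141, 0.001, -2.893]
force: [-0.6, 1.1, -1.7]
grip_width: 0.0495
finger_force: 32.4
```

```bash
python3 -c "
from math import *
print(.5798+cos(.2472)*.068,-.114+sin(.2472)*.068)"; python3 go.py .6457 -.0974 .10 3.3888
```

```text
0.6457328920554881 -0.09736107740268746
t 6.7 [0.4771 0.1347 0.2004] [ 3.1414e+00  1.3000e-03 -2.8931e+00] F [-0.6  1.1 -1.7] w 0.0495 32.431193590164185
units shift (after turn) [-3.557 -8.877  3.348] turn 0.016 q [-0.42  0.32  0.03  1.94 -0.01  0.89  1.43]
```

Request:
{"fn": "jog_arm", "kwargs": {
  "motion": [
    [-0.4, -1, 0, 0, 0.4],
    [-0.4, -1, 0, 0, 0.4],
    [-0.4, -1, 0, 0, 0.4],
    [-0.4, -1, 0, 0, 0.4],
    [-0.4, -1, 0, 0, 0.4],
    [-0.4, -1, 0, 0, 0.4],
    [-0.4, -1, 0, 0, 0.4],
    [-0.4, -1, 0.6, 0, 0.4],
    [-0.36, -0.88, 0.7, 0, 0.4],
    [0, 0, 1, 0, 0.4],
    [0, 0, 1, 0, 0.4],
    [0, 0, 0, 0, 0.4]
  ]
}}

```text
clock: 7.9
position: [0.6435, -0.0971, 0.0971]
tool_rot: [3.14, -0.006, -2.896]
force: [-0.5, 0.5, -1.1]
grip_width: 0.0497
finger_force: 32.2
```

```bash
python3 go.py .6457 -.0974 .034 3.3888;  python3 - <<'E'
from h import *
grab('side','side4');grab('top','top4')
a=cv2.imread('pics/side4.png')[150:270,210:370];b=cv2.imread('pics/top4.png')[135:265,245:375]
f=lambda i:cv2.resize(i,(400,i.shape[0]*400//i.shape[1]),interpolation=cv2.INTER_CUBIC)[:300]
cv2.imwrite('pics/c6.png',cv2.resize(a,(800,600),interpolation=cv2.INTER_CUBIC))
s=bot.observe();p=s['position'];print(p)
E
```

```text
t 7.9 [ 0.6435 -0.0971  0.0971] [ 3.1397 -0.0057 -2.8961] F [-0.5  0.5 -1.1] w 0.0497 32.15065598487854
units shift (after turn) [-0.07  -0.027  2.103] turn -0.022 q [ 0.01  0.68  0.08  1.61 -0.07  0.86  1.93]
[ 0.64590493 -0.09733364  0.10129694]
```

View pics/c6.png

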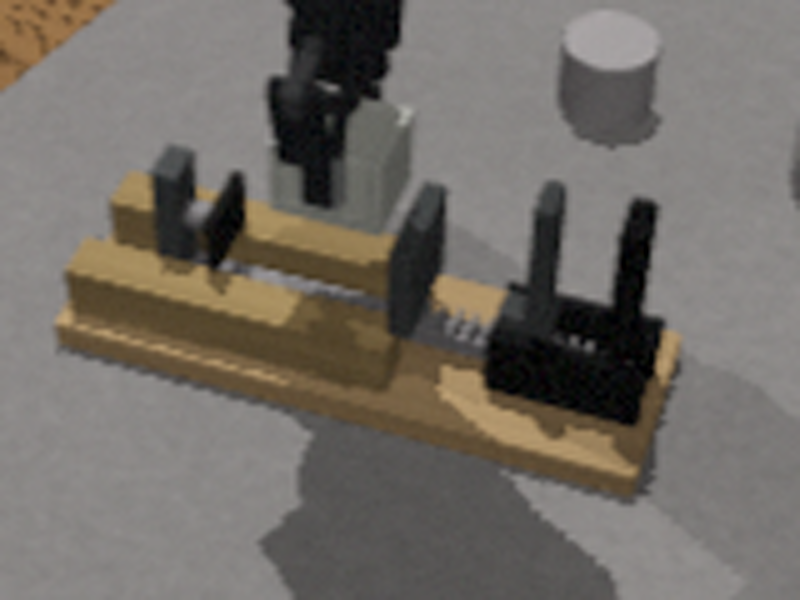

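Crop shows box held (270–412, 100–230) above the bed, plate at (400–445,185–335), pad (210–245,172–265), trigger top (552,185), handle top (645,203). Refit with these cleaner points.

```bash
cat > fit2.py <<'E'
import fit
from fit import *
Q=lambda u,v:('side4',(u+.5)/5+209.5,(v+.5)/5+149.5)
def pts2(x0,d):
    x1=x0+.33; f=.150-d
    return [l for l in pts(x0,d) if l[0][0]=='top0']+[(Q(60,318),(x1,b,.018)),(Q(637,468),(x0,b,.018)),(Q(680,335),(x0,-b,.018)),
    (Q(428,185),(.03,-.03,.108)),(Q(447,189),(.016,-.03,.108)),(Q(413,337),(.016,.03,.05)),(Q(552,184),(-.045,0,.145)),(Q(645,203),(-.09,0,.145)),
    (Q(75,238),(.21,.044,.05)),(Q(395,335),(.025,.044,.05)),(Q(175,151),(f+.033,0,.107)),(Q(240,173),(f,-.022,.0905)),(Q(215,268),(f,.022,.0545))]
r=least_squares(lambda p:res(p,pts2(p[3],p[4])).ravel(),[.58,-.11,.25,-.12,.02],loss='soft_l1')
if __name__=='__main__':
    print('clamp',r.x.round(4)); print(res(r.x,pts2(r.x[3],r.x[4])).round(1).tolist())
    s=bot.observe()['position'];c,q=np.cos(r.x[2]),np.sin(r.x[2]);d=s[:2]-r.x[:2];print('tcp in clamp',c*d[0]+q*d[1],-q*d[0]+c*d[1])
    W=[[*s[:2],0]]; 
    for z in(.11,.119,.128):print(z,((proj('side4',xf((s[0],s[1],r.x[2]),[(-.03,.025,z),(-.03,-.025,z+.045),(-.03,.025,z+.045)]))-[209.5,149.5])*5).round(0).tolist())
E
python3 fit2.py
```

```text
clamp [ 0.5798 -0.114   0.2472 -0.1151  0.0191]
[[-0.2, -0.0], [-0.2, -0.9], [0.4, -0.1], [-0.1, 0.0], [-0.0, -0.2], [0.6, 0.0], [0.4, 0.9], [0.3, 0.1], [-0.4, -0.5], [0.5, 0.3], [1.3, -1.4], [-0.3, 1.8], [0.1, -1.2], [1.1, -1.3], [0.4, 1.6], [0.1, 2.5], [-3.6, 4.7], [-2.0, 1.8], [-1.3, 0.1], [0.6, -1.6], [-0.3, -2.3]]
box [0.4766 0.1345 0.0523]
[[-0.1, 0.1], [-0.2, 0.1], [0.2, -0.4], [-0.5, -0.1], [-0.0, -1.8], [0.9, -0.1], [0.4, 0.8], [-0.7, -0.0]]
handle [ 0.4925 -0.136   0.12  ]
trig [ 0.5362 -0.125   0.12  ]
seat [ 0.638  -0.0993  0.0725]
padface [ 0.7067 -0.082   0.0725]
clamp [ 0.5797 -0.1148  0.2458 -0.1149  0.0178]
[[0.2, -0.1], [0.2, -0.9], [0.6, -0.1], [0.1, 0.0], [0.2, -0.2], [0.9, 0.0], [0.6, 0.5], [0.6, -0.3], [-0.9, 0.3], [0.2, 1.7], [1.4, -0.7], [-0.1, -1.5], [1.1, -1.1], [0.1, 0.1], [0.5, 1.9], [-0.3, 2.4], [-1.6, 5.8], [-1.3, 3.3], [-1.3, 1.0], [0.5, -1.0], [-0.1, 0.1]]
tcp in clamp 0.06848248469111175 0.0008346786498351771
0.11 [[378.0, 240.0], [411.0, 112.0], [379.0, 173.0]]
0.119 [[378.0, 227.0], [412.0, 98.0], [379.0, 159.0]]
0.128 [[378.0, 214.0], [412.0, 84.0], [379.0, 145.0]]
```

Pose confirmed to ~1 mm. Lower onto the bed.

Request:
{"fn": "jog_arm", "kwargs": {
  "motion": [
    [0, -0.03, 0.7, 0, 0.4],
    [0, 0, 0.7, 0, 0.4],
    [0, 0, 0.6, 0, 0.4],
    [0, 0, 0.2, 0, 0.4],
    [0, 0, 0, 0, 0.4],
    [0, 0, 0.05, 0, 0.4],
    [0, 0, 0.05, 0, 0.4],
    [0, 0, 0, 0, 0.4]
  ]
}}

```text
clock: 8.8
position: [0.6464, -0.0983, 0.0321]
tool_rot: [-3.141, 0.001, -2.894]
force: [-0.7, 0.4, -1.7]
grip_width: 0.0494
finger_force: 32.3
```

```bash
python3 go.py .6457 -.0974 .0317 3.3874
```

```text
t 8.8 [ 0.6464 -0.0983  0.0321] [-3.1413e+00  8.0000e-04 -2.8943e+00] F [-0.7  0.4 -1.7] w 0.0494 32.28426396846771
units shift (after turn) [0.015 0.035 0.015] turn 0.018 q [ 0.02  0.77  0.07  1.64 -0.07  0.73  1.94]
```

Request:
{"fn": "jog_arm", "kwargs": {
  "motion": [
    [0, 0, 0.04, 0, 0.4],
    [0, 0, 0.03, 0, 0.4],
    [0, 0, 0, 0, 0.4]
  ]
}}

```text
clock: 9.1
position: [0.6465, -0.0983, 0.0317]
tool_rot: [-3.141, 0.001, -2.895]
force: [-11.5, 1.0, 31.2]
grip_width: 0.0497
finger_force: 36.0
```

On the bed. Relieve the pressure and release.

Request:
{"fn": "jog_arm", "kwargs": {
  "motion": [
    [0, 0, -0.055, 0, 0.4],
    [0, 0, 0, 0, 0.4],
    [0, 0, 0, 0, 1],
    [0, 0, 0, 0, 1],
    [0, 0, 0, 0, 1],
    [0, 0, 0, 0, 1],
    [0, 0, 0, 0, 1],
    [0, 0, -0.5, 0, 1],
    [0, 0, -1, 0, 1],
    [0, 0, -1, 0, 1],
    [0, 0, -1, 0, 1],
    [0, 0, -1, 0, 1]
  ]
}}

```text
clock: 10.3
position: [0.6461, -0.0983, 0.1686]
tool_rot: [-3.141, 0.001, -2.894]
force: [-0.2, 0.6, 0.7]
grip_width: 0.0853
finger_force: 0.0
```

Request:
{"fn": "jog_arm", "kwargs": {
  "motion": [
    [0, 0, -1, 1, 1],
    [1, 0, -0.5, 1, 1],
    [1, 0, 0, 1, 1],
    [1, 0, 0, 1, 1],
    [1, 0, 0, 1, 1],
    [1, 0, 0, 1, 1],
    [0, 0, 0, 1, 1],
    [0, 0, 0, 1, 1],
    [0, 0, 0, 1, 1],
    [0, 0, 0, 1, 1],
    [0, 0, 0, 1, 1],
    [0, 0, 0, 1, 1]
  ]
}}

```text
clock: 11.5
position: [0.4971, -0.0993, 0.2121]
tool_rot: [3.141, 0.001, 2.426]
force: [-0.1, 0.4, -0.4]
grip_width: 0.0859
finger_force: 0.0
```

```bash
python3 - <<'E'
from h import *
grab('side','side5');grab('top','top5')
a=cv2.imread('pics/side5.png')[150:270,210:370];b=cv2.imread('pics/top5.png')[135:265,245:375]
cv2.imwrite('pics/c7.png',np.hstack([cv2.resize(a,(480,360),interpolation=cv2.INTER_CUBIC),cv2.resize(b,(320,360),interpolation=cv2.INTER_CUBIC)]))
p=(.5797,-.1148,.2458)
print([.5797+np.cos(.2458)*-.068,-.1148+np.sin(.2458)*-.068])
E
python3 go.py .5137 -.1313 .15 1.8166 1
```

```text
[np.float64(0.5137438780747089), np.float64(-0.13134660027244668)]
t 11.6 [ 0.4971 -0.0992  0.2119] [3.1408e+00 5.0000e-04 2.4276e+00] F [-0.4  0.3 -0.3] w 0.0856 0.0
units shift (after turn) [-1.171  0.277  2.065] turn 7.637 q [-0.17  0.33  0.33  1.91 -0.13  0.92  1.07]
```

View pics/c7.png

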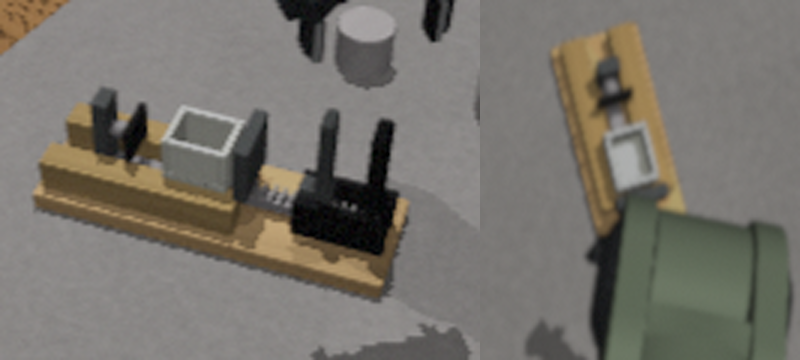

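Last view: box upright and square on the bed, next to the fixed jaw; pad free. Now go above handle/trigger.

Request:
{"fn": "jog_arm", "kwargs": {
  "motion": [
    [0, 0, 0, 1, 1],
    [0, 0, 0, 1, 1],
    [0, 0, 0, 1, 1],
    [0, 0, 0, 1, 1],
    [0, 0, 0, 1, 1],
    [0, 0, 0, 1, 1],
    [0, 0, 0, 1, 1],
    [0, 0, 0, 0.64, 1],
    [-0.6, 0.14, 0, 0, 1],
    [-0.57, 0.14, 0, 0, 1],
    [0, 0, 0, 0, 1]
  ]
}}

```text
clock: 12.7
position: [0.5143, -0.1331, 0.2117]
tool_rot: [3.141, 0.001, 1.818]
force: [-0.2, 1.3, 0.8]
grip_width: 0.0857
finger_force: 0.0
```

```bash
python3 go.py .5137 -.1313 .062 1.8166 1
```

```text
t 12.7 [ 0.5143 -0.1331  0.2117] [3.1409e+00 8.0000e-04 1.8184e+00] F [-0.2  1.3  0.8] w 0.0857 0.0
units shift (after turn) [ 6.200e-02 -4.000e-03  4.989e+00] turn 0.023 q [-0.21  0.39  0.47  1.85 -0.21  0.94  0.6 ]
```

Request:
{"fn": "jog_arm", "kwargs": {
  "motion": [
    [0.06, 0, 0.8, 0.02, 1],
    [0, 0, 1, 0, 1],
    [0, 0, 1, 0, 1],
    [0, 0, 0.8, 0, 1],
    [0, 0, 0.7, 0, 1],
    [0, 0, 0.7, 0, 1],
    [0, 0, 0, 0, 1],
    [0, 0, 0, 0, 1]
  ],
  "newtons": 80
}}

```text
clock: 13.5
position: [0.5133, -0.1294, 0.0617]
tool_rot: [-3.142, -0.0, 1.817]
force: [0.3, -0.5, 1.0]
grip_width: 0.0855
finger_force: 0.0
```

```bash
cat > st.py <<'E'
from h import *
s=bot.observe();p=s['position'];c,q=np.cos(.2458),np.sin(.2458);d=p[:2]-[.5797,-.1148];f=s['force']
print('t',s['clock'],'clamp x,y mm',((c*d[0]+q*d[1])*1e3).round(1),((-q*d[0]+c*d[1])*1e3).round(1),'z',p[2].round(4),'F along',(c*f[0]+q*f[1]).round(1),'F',f.round(1),'w',round(s['grip_width'],4))
E
python3 st.py
```

```text
t 13.5 clamp x,y mm -68.0 2.0 z 0.0617 F along 0.2 F [ 0.3 -0.5  1. ] w 0.0855
```

Request:
{"fn": "jog_arm", "kwargs": {
  "motion": [
    [-0.05, -0.2, 0, 0, 1],
    [0, -0.2, 0, 0, 1],
    [0, -0.1, 0, 0, 1],
    [0, 0, 0, 0, 1]
  ]
}}

```text
clock: 13.9
position: [0.4996, -0.1348, 0.0619]
tool_rot: [3.14, 0.001, 1.816]
force: [2.9, -0.1, 2.0]
grip_width: 0.0855
finger_force: 1.7
```

```bash
python3 st.py
```

```text
t 13.9 clamp x,y mm -82.6 0.1 z 0.0619 F along 2.8 F [ 2.9 -0.1  2. ] w 0.0855
```

Contact at -82.3. First pump, full stroke.

Request:
{"fn": "jog_arm", "kwargs": {
  "motion": [
    [0, -0.15, 0, 0, 1],
    [0, -0.15, 0, 0, 1],
    [0, -0.13, 0, 0, 1],
    [0, -0.08, 0, 0, 1],
    [0, 0, 0, 0, 1]
  ]
}}

```text
clock: 14.4
position: [0.4867, -0.1382, 0.0618]
tool_rot: [3.137, 0.002, 1.817]
force: [13.5, 2.3, -2.6]
grip_width: 0.0858
finger_force: 7.0
```

```bash
python3 st.py; cat > bar.py <<'E'
# bar travel from a side picture: template-track far jaw against side4, along its projected direction
from h import *
import sys
f=sys.argv[1]; grab('side',f)
P=(.5797,-.1148,.2458); R=lambda x,z:np.array([P[0]+np.cos(P[2])*x,P[1]+np.sin(P[2])*x,z])
def crop(n,d,D=.0185):
    a=cv2.imread('pics/%s.png'%n); K,Rm,t=cal(n); u=proj(n,R(.183-d,.085))[0]
    return cv2.getRectSubPix(a,(17,15),(float(u[0]),float(u[1]))).astype(float)
T=crop('side4',.0185); ds=np.arange(.005,.08,.0005)
e=np.array([np.abs(crop(f,d)-T).mean() for d in ds]); i=e.argmin(); print('bar travel ~ %.1f mm'%(ds[i]*1e3),'err',e[i].round(1),'2nd',np.sort(e)[:4].round(1))
cv2.imwrite('pics/z.png',crop(f,ds[i]))
E
python3 bar.py s6
```

```text
t 14.4 clamp x,y mm -95.9 -0.1 z 0.0618 F along 13.6 F [13.5  2.3 -2.6] w 0.0858
bar travel ~ 33.0 mm err 4.0 2nd [4.  4.1 5.1 5.4][ WARN:0@2.576] global loadsave.cpp:1063 imwrite_ Unsupported depth image for selected encoder is fallbacked to CV_8U.
```

Bar moved 18.5→33 mm. Two more full pumps.

Request:
{"fn": "jog_arm", "kwargs": {
  "motion": [
    [0, 0.3, 0, 0, 1],
    [0, 0.3, 0, 0, 1],
    [0, 0, 0, 0, 1],
    [0, -0.2, 0, 0, 1],
    [0, -0.2, 0, 0, 1],
    [0, -0.2, 0, 0, 1],
    [0, 0, 0, 0, 1]
  ]
}}

```text
clock: 15.15
position: [0.4864, -0.1378, 0.0614]
tool_rot: [3.137, 0.001, 1.817]
force: [20.2, 4.7, -10.1]
grip_width: 0.0857
finger_force: 10.3
```

```bash
python3 st.py; python3 bar.py s7 2>/dev/null
```

```text
t 15.15 clamp x,y mm -96.1 0.4 z 0.0614 F along 20.7 F [ 20.2   4.7 -10.1] w 0.0857
bar travel ~ 42.0 mm err 4.1 2nd [4.1 4.3 5.  5.8]
```

Request:
{"fn": "jog_arm", "kwargs": {
  "motion": [
    [0, 0.3, 0, 0, 1],
    [0, 0.3, 0, 0, 1],
    [0, 0, 0, 0, 1],
    [0, -0.2, 0, 0, 1],
    [0, -0.2, 0, 0, 1],
    [0, -0.2, 0, 0, 1],
    [0, 0, 0, 0, 1]
  ]
}}

```text
clock: 15.9
position: [0.4865, -0.138, 0.0614]
tool_rot: [3.137, 0.002, 1.817]
force: [19.3, 4.8, -8.9]
grip_width: 0.0853
finger_force: 10.4
```

```bash
python3 st.py; python3 bar.py s8 2>/dev/null
```

```text
t 15.9 clamp x,y mm -96.1 0.2 z 0.0614 F along 19.9 F [19.3  4.8 -8.9] w 0.0853
bar travel ~ 51.0 mm err 4.6 2nd [4.6 4.7 5.8 6. ]
```

Request:
{"fn": "jog_arm", "kwargs": {
  "motion": [
    [0, 0.3, 0, 0, 1],
    [0, 0.3, 0, 0, 1],
    [0, 0, 0, 0, 1],
    [0, -0.2, 0, 0, 1],
    [0, -0.15, 0, 0, 1],
    [0, -0.1, 0, 0, 1],
    [0, -0.05, 0, 0, 1],
    [0, 0, 0, 0, 1]
  ]
}}

```text
clock: 16.75
position: [0.4874, -0.1376, 0.0611]
tool_rot: [3.14, 0.0, 1.817]
force: [7.7, 2.0, -4.5]
grip_width: 0.0851
finger_force: 4.2
```

```bash
python3 st.py; python3 bar.py s9 2>/dev/null
```

```text
t 16.75 clamp x,y mm -95.1 0.3 z 0.0611 F along 7.9 F [ 7.7  2.  -4.5] w 0.0851
bar travel ~ 58.5 mm err 5.9 2nd [5.9 6.1 6.6 7. ]
```

Request:
{"fn": "jog_arm", "kwargs": {
  "motion": [
    [0, 0.25, 0, 0, 1],
    [0, 0.25, 0, 0, 1],
    [0, 0, 0, 0, 1],
    [0, -0.1, 0, 0, 1],
    [0, -0.1, 0, 0, 1],
    [0, -0.05, 0, 0, 1],
    [0, 0, 0, 0, 1],
    [0, 0, 0, 0, 1]
  ]
}}

```text
clock: 17.6
position: [0.495, -0.1357, 0.0611]
tool_rot: [3.14, 0.0, 1.817]
force: [8.9, 2.7, -5.0]
grip_width: 0.0849
finger_force: 4.7
```

```bash
python3 st.py; python3 bar.py s10 2>/dev/null
```

```text
t 17.6 clamp x,y mm -87.3 0.3 z 0.0611 F along 9.3 F [ 8.9  2.7 -5. ] w 0.0849
bar travel ~ 59.5 mm err 7.1 2nd [7.1 7.1 7.7 8.3]
```

Request:
{"fn": "jog_arm", "kwargs": {
  "motion": [
    [0, -0.05, 0, 0, 1],
    [0, 0, 0, 0, 1]
  ]
}}

```text
clock: 17.85
position: [0.494, -0.136, 0.0612]
tool_rot: [3.139, 0.001, 1.817]
force: [12.5, 3.2, -8.3]
grip_width: 0.0855
finger_force: 6.2
```

```bash
python3 st.py; python3 bar.py s11 2>/dev/null
```

```text
t 17.85 clamp x,y mm -88.3 0.3 z 0.0612 F along 12.9 F [12.5  3.2 -8.3] w 0.0855
bar travel ~ 60.5 mm err 8.3 2nd [8.3 8.6 8.7 9.7]
```

Request:
{"fn": "jog_arm", "kwargs": {
  "motion": [
    [0, -0.05, 0, 0, 1],
    [0, 0, 0, 0, 1],
    [0, 0, 0, 0, 1]
  ]
}}

```text
clock: 18.2
position: [0.4928, -0.1363, 0.0612]
tool_rot: [3.139, 0.001, 1.817]
force: [15.0, 3.8, -9.6]
grip_width: 0.0852
finger_force: 7.3
```

```bash
python3 st.py; python3 bar.py s12 2>/dev/null
```

```text
t 18.2 clamp x,y mm -89.5 0.3 z 0.0612 F along 15.4 F [15.   3.8 -9.6] w 0.0852
bar travel ~ 61.5 mm err 9.7 2nd [ 9.7  9.7  9.9 10.4]
```

Request:
{"fn": "jog_arm", "kwargs": {
  "motion": [
    [0, -0.05, 0, 0, 1],
    [0, 0, 0, 0, 1],
    [0, 0, 0, 0, 1]
  ]
}}

```text
clock: 18.55
position: [0.4917, -0.1366, 0.0612]
tool_rot: [3.139, 0.001, 1.817]
force: [16.6, 4.3, -11.2]
grip_width: 0.0855
finger_force: 8.4
```

```bash
python3 st.py; python3 bar.py s13 2>/dev/null
```

```text
t 18.55 clamp x,y mm -90.6 0.3 z 0.0612 F along 17.2 F [ 16.6   4.3 -11.2] w 0.0855
bar travel ~ 63.0 mm err 10.7 2nd [10.7 11.1 11.3 12.5]
```

Request:
{"fn": "jog_arm", "kwargs": {
  "motion": [
    [0, -0.05, 0, 0, 1],
    [0, -0.04, 0, 0, 1],
    [0, 0, 0, 0, 1],
    [0, 0, 0, 0, 1]
  ]
}}

```text
clock: 19.0
position: [0.4897, -0.1371, 0.0612]
tool_rot: [3.138, 0.001, 1.817]
force: [21.0, 3.4, -14.8]
grip_width: 0.0852
finger_force: 10.4
```

```bash
python3 st.py; python3 bar.py s14 2>/dev/null; python3 - <<'E'
from h import *
grab('top','t14')
a=cv2.imread('pics/s14.png')[155:235,225:325]
cv2.imwrite('pics/c8.png',cv2.resize(a,None,fx=8,fy=7.5*8/7.5*.9375,interpolation=cv2.INTER_CUBIC)[:600])
P=(.5797,-.1148,.2458);c,s=np.cos(P[2]),np.sin(P[2])
def u(x,y,z): return ((proj('s14',[P[0]+c*x-s*y,P[1]+s*x+c*y,z])[0]-[224.5,154.5])*[8,7.5]).round(0).tolist()
for k in(.114,.117,.120): print('jaw top ctr',k,u(k,0,.107),'-y face corner',u(k-.008,-.013,.107), 'x+ near',u(k+.008,.013,.107))
print('plate',u(.03,-.03,.108),u(.03,.03,.108),u(.016,-.03,.108)); print('box',[u(x,y,.095) for x in(.03,.09) for y in(-.025,.025)]); print('pad',u(.09,-.022,.0905),u(.09,.022,.0905))
E
```

```text
t 19.0 clamp x,y mm -92.7 0.2 z 0.0612 F along 21.2 F [ 21.    3.4 -14.8] w 0.0852
bar travel ~ 65.5 mm err 13.0 2nd [13.  13.4 13.5 13.6]
jaw top ctr 0.114 [293.0, 230.0] -y face corner [330.0, 212.0] x+ near [256.0, 248.0]
jaw top ctr 0.117 [285.0, 228.0] -y face corner [322.0, 210.0] x+ near [247.0, 246.0]
jaw top ctr 0.12 [276.0, 226.0] -y face corner [313.0, 209.0] x+ near [239.0, 244.0]
plate [564.0, 229.0] [505.0, 340.0] [605.0, 238.0]
box [[558.0, 266.0], [509.0, 358.0], [388.0, 227.0], [335.0, 317.0]]
pad [385.0, 242.0] [338.0, 321.0]
```

View pics/c8.png

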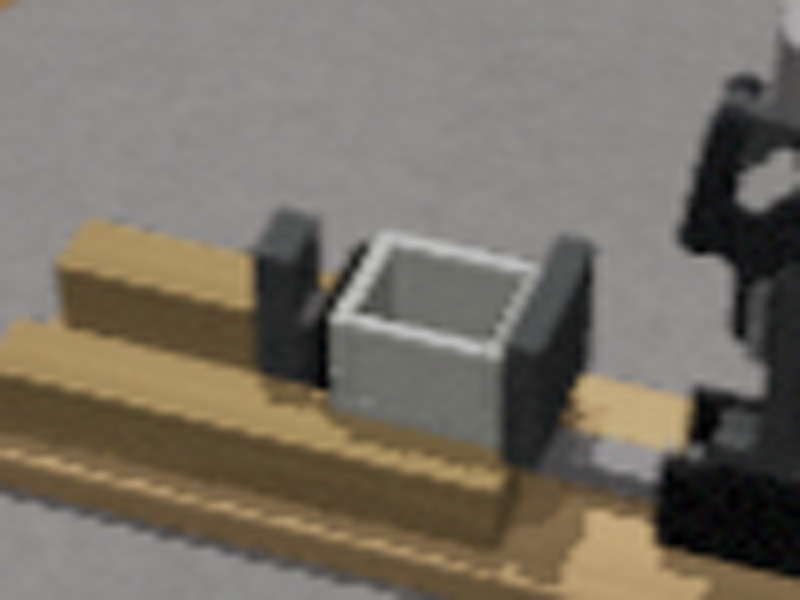

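The box is flat against the fixed jaw (plate edge ~(505,345)) and the pad is pressed on its other end (~(333,315)). Force, trigger travel and jaw tracking all give a push-in of about 6 mm. Confirm it's holding, then hand in.

Request:
{"fn": "jog_arm", "kwargs": {
  "motion": [
    [0, 0, 0, 0, 1],
    [0, 0, 0, 0, 1],
    [0, 0, 0, 0, 1],
    [0, 0, 0, 0, 1],
    [0, 0, 0, 0, 1]
  ]
}}

```text
clock: 19.6
position: [0.4897, -0.1371, 0.0613]
tool_rot: [3.138, 0.001, 1.817]
force: [19.4, 3.9, -14.2]
grip_width: 0.0852
finger_force: 10.3
```

```bash
python3 st.py; python3 bar.py s15 2>/dev/null; python3 -c "
from h import *
print(bot.job_done())"
```

```text
t 19.6 clamp x,y mm -92.7 0.2 z 0.0613 F along 19.7 F [ 19.4   3.9 -14.2] w 0.0852
bar travel ~ 65.5 mm err 12.9 2nd [12.9 13.3 13.4 13.6]
the job is handed in; nothing more can be done
None
```

Job handed in at 19.6 s: the box stands square against the fixed jaw with the pad pushed in about 6 mm (estimated from force and camera, roughly 5–7 mm, though one rough picture reading suggested up to 8) and the trigger held squeezed; an early misjudged descent pressed the fingertips on the box rim at about 47 N, but the box did not move.

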